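# Put away the infrared camera's filter

## Robot

A 6-joint arm with a two-finger parallel gripper is mounted at the origin on the work surface. World frame = base frame: x ahead of the robot, y to its left, z up, the work surface at z = 0. Lengths are in m, angles in rad, forces in N, time in s.
With the tool pointing down it reaches from about 0.4 to 0.925 m from the base axis. Payload 12.5 kg.
Tool frame: the origin (TCP) lies at the very end of the fingers, on their centre line; the grasp point (between the pads) lies 19 mm behind it (ctrl.pinch_z is the distance from the TCP to the grasp point, in m); z points along the fingers, y is the line along which they close (so a half turn about z gives the same grasp; the last joint's range is limited). The gripper opens to 95 mm and grips with 3 to 60 N. Pads are 20 mm wide; open, the fingers measure 119 mm over their backs; the gripper's body (75 mm by 180 mm) begins 59 mm behind the grasp point.
Start: joints at [-1.389, 0.491, 1.559, -0, 1.092, -0.106], TCP at [0.177, -0.599, 0.215] pointing down, gripper open.
Joint ranges: [-3.1, 3.1], [-0.84, 2.19], [0.05, 2.79], [-1.13, 4.28], [0.06, 2.93], [-2.69, 2.69]. Speed limits (rad/s): [2.22, 2.22, 2.79, 3.14, 3.14, 3.14].

## Interface

Orientations are given as a unit quaternion [w, x, y, z].
In Python, from bench import status, camera, workorder, ctrl gives the robot as it stands.
- The arm moves only by the tool step_arm, never from a script. Its argument "series" is one flat list of numbers, 6 for each row, row after row: the shift along the tool's x, y, z each as a share of 4 cm, from -1 to 1, then the turn, a rotation vector about the tool's x, y, z each as a share of 0.08 rad, from -1 to 1. In form: [x, y, z, rx, ry, rz, x, y, z, rx, ry, rz, ...]. A call has 1 to 12 rows; each row shifts and turns the commanded pose from where the row before left it, along the tool's axes as they then stand; what a row does not reach is not made up. A row lasts 1/12 s, in which the tool goes at most 41.7 mm and 7.16 degrees, less where a joint would pass 70% of its speed; a pose out of reach is approached as far as the arm can. A call with a number of a shift or a turn outside -1 to 1 is refused whole. A call with a gripper value outside its range is refused whole. "fingers" is the opening, from 0 (shut) to 1 (fully open), set as the call begins (left out, the last holds). The fingers move at their own pace and stop on an object; the grip force is fixed at half the most. Time passes only in rows, so rows that do not move let the fingers close. It gives the time, the measured TCP pose, the force, the opening and the grip force at its end, in the units of the state.
- status.get_state(): the state, without advancing time (a new reading comes with each control period).
- camera(name): name is "scene" or "top" or "wrist"; returns a dict with "img" (384x512x3 uint8, blue, green, red), "intrinsics" (3x3 intrinsics, pixels), "position" and "attitude" of the camera in the world; the wrist camera has in their place "T_tool_cam" (4x4, takes a point from camera to tool coordinates, whose origin is the TCP and whose axes are the flange's). Camera axes: x right, y up, looking along -z (the intrinsics and any distortion apply to the point x, -y, -z); pixel columns grow to the right and rows downward; lengths in m; the calibration is good to about 2 mm. A picture is of the moment at which its call begins: read the wrist's pose just before it. There is no depth.
- workorder.finish_job(): hands the job in; it is judged then, once.
The state is a dict: "clock": time; "joint_positions": joint angles; "dq": joint speeds; "joint_efforts": joint torques, N m; "ee_pos": TCP position; "ee_rot": TCP orientation; "ft_force": force on the tool from outside, world axes, zero at the start; "moment": the same for the moment, N m; "width": finger opening in m; "finger_force": force on a finger pad.
Only numpy, scipy, OpenCV 4.12 (cv2) and the standard library are available. Lean on these libraries where they do the work, as an engineer would, in place of code of your own. Each camera call takes 0.05 s, during which the arm holds its last target. There are 200 camera calls.

## Task

Put the yellow-tabbed filter cassette away in the filter case. First lift the clear cover off the case and set it down, knob up, on the blue mat; then pull the cassette straight up out of its spring-detent holder in front of the infrared camera and stand it, tab up, right down in the empty slot of the case. Keep the cassette upright and lower things rather than dropping them, do not knock the aligned optics, leave the other two filters and everything else where they are, and leave the case open.

Things in the scene. Friction and masses are not known exactly. Their poses are not given: they have to be found in the camera images.
- cassette: filter cassette to put away: black flat frame with a dark round filter and a yellow tab on top. Origin at the centre of its foot's underside; z up to the tab, x along its width, y its thickness (along the beam). Frame 36 (x) x 10 (y), z 0 to 40 mm; flange 46 x 14, z 40 to 45; tab above. Weighs 50 to 100 g. A half turn about z makes no difference. Starts in the holder, flange on the holder's top
- tab (a point): centre of the cassette's yellow grip tab, 58 mm above its foot. Tab 22 wide (cassette x) x 10 thick (y) x 26 high. Two spring balls in the holder's cheeks sit in grooves in the frame's narrow edges: a straight upward pull of 10 to 20 N over the first 4 mm frees it, then it slides up with a light drag of under 4 N
- bench: the aligned optics, fixed on a black breadboard 180 (x) x 360 (y) x 12 mm, reaching from y -125 to +235 mm. Origin on the table top under the middle of the filter holder; z up; the beam runs along y at z 60. Holder: black block 62 (x) x 28 (y) mm, top at z 82
- holder_mouth (a point): centre of the mouth of the filter holder's slot, on its top. The slot is 38 (bench x) x 12 (bench y) mm, open upwards; seated, the cassette's foot is 40 mm below this point, its tab 5 to 31 mm above. The frame is clear once the foot is above this point
- bracket_top (a point): middle of the top edge of the aluminium lens bracket, an upright plate 100 wide (bench x), 10 thick, 60 mm to the -y side of the holder's middle, 112 mm above the table; the highest part of the optics but for the tab
- camera_top (a point): top of the grey infrared camera barrel, 66 mm in diameter, lying along bench y, 94 mm above the table; a black mount plate 60 wide, top at z 86, stands between it and the holder, at bench y 52 to 60
- case: filter case base, fixed: grey plate 88 (x) x 150 (y) x 8 mm with a dark block 70 (x) x 132 (y) on it, top at z 32. Origin at the centre of its underside, z up. The block has three slots 44 (x) x 16 (y) mm, centred at x 0 and y -40, 0, +40, floor at z 8. Two hold other filters, one is empty. A cassette stands in a slot with its x along the case's x
- free_slot: yellow pad, 42 x 14 x 2 mm, on the floor of the one empty slot. Origin at the centre of the slot's floor, 8 mm above the case's underside; x along the slot's 44 mm length. The cassette's foot comes to stand on the pad, 2 mm above this origin
- cover: loose clear dust cover over the case: inverted box 82 (x) x 144 (y) mm outside, 79 high, walls 3 mm, black knob on top. Origin at the centre of its open underside, z up to the knob. Starts on the case's base plate (z 8), 3 mm loose round the block; the filters inside reach to 71 mm above its underside: lift it straight up at least 75 mm before moving sideways. 140 to 280 g
- cover_knob (a point): centre of the cover's black knob, 92 mm above the cover's underside; the knob is 16 wide (cover x) x 40 long (y) x 26 high
- mat: the blue bench mat, fixed, 130 (x) x 200 (y) x 3 mm: where the cover goes. Origin at the centre of its underside on the table top.
- filter_blue: another cassette of the same shape with a blue tab, standing in a slot of the case; origin under its foot. To be left alone.
- filter_red: another cassette of the same shape with a red tab, standing in a slot of the case; origin under its foot. To be left alone.
- driver: screwdriver with a red handle, 180 mm long, lying on the table; bystander
- solvent: amber bottle, 44 mm in diameter, 100 mm high; bystander
- post: steel pedestal post, 38 mm foot, 50 mm high; bystander
- tube_ring: black lens-tube ring, 30 mm in diameter, 14 mm high, lying on the breadboard; bystander
- lens_cap: black lens cap, 40 mm in diameter, 10 mm high, lying on the breadboard; bystander
Mind the look-alikes: they are no part of the job. Leave any green or pink look-alike of the case alone.

How it is judged:
By the outcome, as a careful person would: the job done as asked, in the order asked, and still so for the second after the job is handed in, with the robot touching nothing.
It also fails if it takes over 51 s, if anything falls off the work surface, if the arm or the gripper's body presses on something with over 40 N, if the wrist force passes 120 N, or if a joint passes its speed limit or range.

## Working session

There is one attempt and no reset: what is moved stays moved. The work goes in short steps, Python scripts to look and compute and a tool call to move; the robot and the scene stay as the last step left them, time stands still between calls to the robot, and variables do not carry over. Pictures are saved under pics/ and viewed, at most 10 in all, crops included, and the job is handed in when it is done.

Besides the shell and the picture viewer there is one more tool, called after ">>>" as name(argument=value, ...) on one line, values as JSON. step_arm: Moves the arm, as the interface text tells. Shift numbers are shares of 4 cm and turn numbers shares of 0.08 rad, none past 1 either way. Its arguments: {"type":"object","properties":{"series":{"type":"array"},"fingers":{"type":"number"}},"required":["series"]}

```bash
ls; mkdir -p pics
cat > h.py <<'E'
import numpy as np, cv2
from scipy.spatial.transform import Rotation as R
from bench import status, camera, workorder, ctrl
def rot(q): return R.from_quat([q[1],q[2],q[3],q[0]]).as_matrix()
def cam(name):
    s=status.get_state(); c=camera(name); K=np.array(c["intrinsics"])
    if name=="wrist":
        T=np.array(c["T_tool_cam"]); Rt=rot(s["ee_rot"]); Rc=Rt@T[:3,:3]; p=Rt@T[:3,3]+np.array(s["ee_pos"])
    else:
        p=np.array(c["position"]); a=np.array(c["attitude"]); Rc=rot(a) if a.size==4 else a
    return dict(img=c["img"],K=K,p=p,R=Rc)
def ray(c,u,v):
    d=np.linalg.inv(c["K"])@[u,v,1]; d=c["R"]@(d*[1,-1,-1]); return d/np.linalg.norm(d)
def onz(c,u,v,z):
    d=ray(c,u,v); return c["p"]+d*(z-c["p"][2])/d[2]
def proj(c,P):
    q=c["R"].T@(np.array(P)-c["p"]); q=c["K"]@(q*[1,-1,-1]); return q[:2]/q[2]
def blobs(c,lo,hi,amin=30):
    m=cv2.inRange(cv2.cvtColor(c["img"],cv2.COLOR_BGR2HSV),np.array(lo),np.array(hi))
    n,l,st,ce=cv2.connectedComponentsWithStats(m)
    return [(st[i,4],ce[i].round(1),cv2.minAreaRect(np.argwhere(l==i)[:,::-1].astype(np.float32))) for i in range(1,n) if st[i,4]>=amin]
E
python3 - <<'E'
from h import *
s=status.get_state(); print(s); print(ctrl.pinch_z)
for n in("top","scene"):
    c=cam(n); cv2.imwrite(f"pics/{n}0.png",c["img"]); np.save(f"pics/{n}0.npy",c,allow_pickle=True); print(n,c["p"],c["K"].tolist(),c["R"].round(3).tolist())
E
```

```text
pics
{'clock': 0.0, 'joint_positions': array([-1.38860937e+00,  4.91570953e-01,  1.55946507e+00,  1.77622134e-05,
        1.09166077e+00, -1.05592242e-01]), 'dq': array([-3.94341164e-04,  5.38012549e-04, -5.72522626e-04, -4.89235531e-04,
       -8.41947178e-04,  4.48777387e-06]), 'joint_efforts': array([ 3.21014733e-03, -6.12639785e+01, -2.58179820e+01,  6.93791290e-02,
        4.82717052e-02, -1.43901002e-04]), 'ee_pos': array([ 0.1773764 , -0.5990509 ,  0.21404928]), 'ee_rot': array([-5.51968599e-04,  9.89666177e-01,  1.43389513e-01, -1.32647197e-05]), 'ft_force': array([ 0.86260648, -0.27519042,  0.14326227]), 'moment': array([-0.0334075 ,  0.02545376,  0.02279357]), 'finger_force': 0.0, 'width': 0.09553146009795023}
0.0188
top [ 0.26002618 -0.06373657  1.33962073] [[435.8532747403798, 0.0, 254.799783620467], [0.0, 435.8532747403798, 193.22138831234454], [0.0, 0.0, 1.0]] [[0.006, 0.981, -0.195], [-1.0, 0.008, 0.008], [0.01, 0.195, 0.981]]
scene [ 1.29243843 -0.11104518  0.66549406] [[394.2342833017995, 0.0, 250.2501827776085], [0.0, 394.2342833017995, 191.59456576904415], [0.0, 0.0, 1.0]] [[0.071, -0.576, 0.814], [0.997, 0.035, -0.063], [0.008, 0.816, 0.577]]
```

View pics/top0.png

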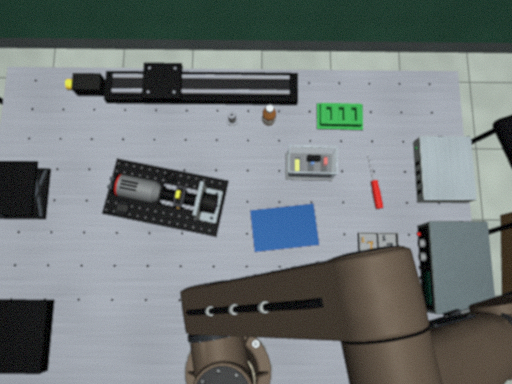

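View pics/scene0.png

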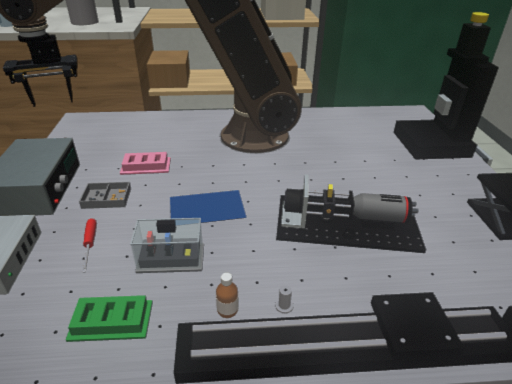

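Top view, where image up is +x and image right is −y:
- **Grey case with clear cover:** (312,161), knob near (313,158). Look-alike cases are green at (340,116) and pink at scene (146,162).
- **Yellow things:** cassette tab in the bench holder (178,194), pad in the case (297,165), and a motor cap at (69,84). I choose the tab on the breadboard and the grey case.
- **Blue mat:** (285,227).

Next is one close crop to check this.

Run:
```python
from h import *
t=np.load("pics/top0.npy",allow_pickle=True).item(); s=np.load("pics/scene0.npy",allow_pickle=True).item()
a=cv2.resize(t["img"][135:245,95:235],(800,628//1),interpolation=cv2.INTER_CUBIC)[:, :]
A=cv2.resize(t["img"][135:255,245:345],(400,480),interpolation=cv2.INTER_CUBIC)
B=cv2.resize(t["img"][150:240,95:235],(400,257),interpolation=cv2.INTER_CUBIC)
C=cv2.resize(s["img"][205:275,120:215],(400,295),interpolation=cv2.INTER_CUBIC)
im=np.zeros((560,800,3),np.uint8); im[:480,:400]=A; im[:257,400:]=B; im[260:555,400:]=C
cv2.imwrite("pics/crop1.png",im)
for n,c in(("top",t),("scene",s)):
    for nm,lo,hi in(("yel",(22,110,90),(35,255,255)),("blue",(100,120,40),(125,255,255)),("red",(0,150,80),(8,255,255))):
        for b in blobs(c,lo,hi,4): print(n,nm,b[0],b[1],[np.round(x,1) for x in b[2]],onz(c,*b[1],0.003 if nm=="blue" else 0.098).round(4))
```

```text
top yel 69 [68.6 83.3] [array([68.5, 83.5]), array([9., 7.]), np.float64(90.0)] [0.8429 0.4949 0.098 ]
top yel 52 [177.5 193.8] [array([177.5, 193.6]), array([6.1, 9.2]), np.float64(14.0)] [0.5029 0.15   0.098 ]
top blue 2568 [283.9 227.4] [array([284. , 227.3]), array([40.7, 63.6]), np.float64(83.7)] [ 0.4186 -0.1651  0.003 ]
top red 36 [115.4 184.1] [array([115.5, 183.7]), array([ 3.2, 20.4]), np.float64(11.9)] [0.5301 0.3314 0.098 ]
top red 163 [376.5 194.3] [array([376.5, 194.1]), array([27. ,  6.2]), np.float64(80.5)] [ 0.506  -0.4283  0.098 ]
top red 10 [419.  233.7] [array([419. , 233.5]), array([3., 2.]), np.float64(90.0)] [ 0.392  -0.5447  0.098 ]
scene yel 136 [479.8  16.4] [array([480. ,  16.5]), array([ 9., 16.]), np.float64(90.0)] [-1.4906  1.6722  0.098 ]
scene yel 55 [329.9 190.1] [array([330., 190.]), array([12.,  4.]), np.float64(90.0)] [0.4977 0.1512 0.098 ]
scene yel 26 [187.3 251.7] [array([187. , 251.5]), array([5., 4.]), np.float64(90.0)] [ 0.6971 -0.193   0.098 ]
scene blue 1796 [208.  206.2] [array([207.1, 207.2]), array([27.7, 73.7]), np.float64(84.3)] [ 0.4209 -0.1603  0.003 ]
scene red 24 [406.6 205.8] [array([406.4, 205.9]), array([18. ,  1.9]), np.float64(86.8)] [0.5731 0.3189 0.098 ]
scene red 14 [ 55.7 200.5] [array([ 55.5, 200.5]), array([3., 3.]), np.float64(90.0)] [ 0.5011 -0.5179  0.098 ]
scene red 218 [ 89.4 231.5] [array([ 89.2, 232. ]), array([ 9. , 27.1]), np.float64(11.3)] [ 0.6209 -0.4084  0.098 ]
```

View pics/crop1.png

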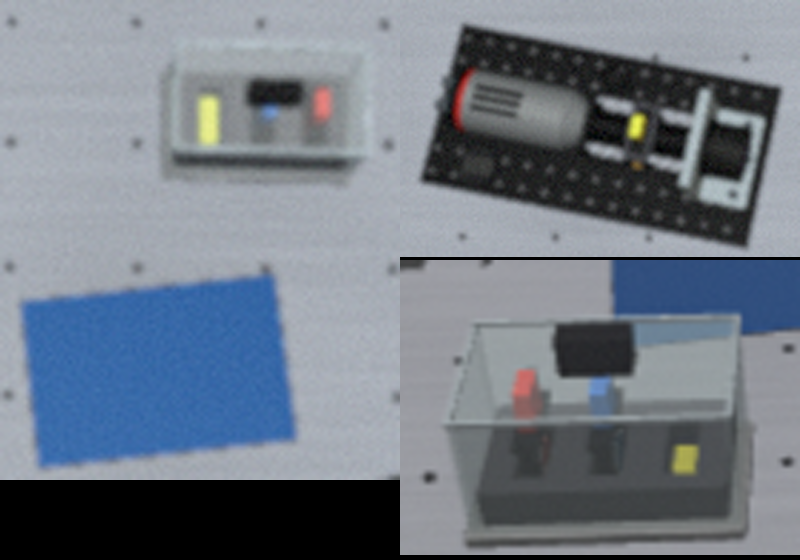

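Crop shows the covered grey case: black knob at top px ≈(314,158), blue tab in the middle slot, red on the right, and the free slot with its yellow pad on the left (+y). The bench tab is at (178,194). The choices are confirmed, so I'll measure the knob and hover over it.

Run:
```python
from h import *
t=np.load("pics/top0.npy",allow_pickle=True).item(); s=np.load("pics/scene0.npy",allow_pickle=True).item()
def dark(c,r,th=60):
    x0,y0,x1,y1=r; g=c["img"][y0:y1,x0:x1].max(2); m=(g<th).astype(np.uint8)
    n,l,st,ce=cv2.connectedComponentsWithStats(m); i=1+st[1:,4].argmax(); return ce[i]+[x0,y0],st[i]
def tri(a,ua,b,ub):
    d1,d2=ray(a,*ua),ray(b,*ub); A=np.stack([d1,-d2],1); k=np.linalg.lstsq(A,b["p"]-a["p"],rcond=None)[0]
    return (a["p"]+d1*k[0]+b["p"]+d2*k[1])/2,np.linalg.norm(a["p"]+d1*k[0]-b["p"]-d2*k[1])
kt,st1=dark(t,(303,150,325,166)); ks,st2=dark(s,(150,215,185,236))
print(kt,st1,ks,st2,tri(t,kt,s,ks)); print("knob@.11",onz(t,*kt,.112),onz(s,*ks,.1))
yt,ys=(177.5,193.8),(329.9,190.1); print("tab",tri(t,yt,s,ys), onz(t,*yt,.11))
bt,_=None,0
print("mat",onz(t,283.9,227.4,.003))
```

```text
[313.29032258 158.01612903] [ 4  6 13  5 62] [165.79591837 225.85714286] [  7   5  18  12 196] (array([ 0.61342418, -0.24552564,  0.09918976]), np.float64(0.0011044865930269477))
knob@.11 [ 0.6098322  -0.24419962  0.112     ] [ 0.61446985 -0.24476894  0.1       ]
tab (array([0.50225139, 0.14958898, 0.10123415]), np.float64(0.00025523812547251044)) [0.50050966 0.14795245 0.11      ]
mat [ 0.41858698 -0.16512852  0.003     ]
```

>>> step_arm(series=[0,0,-0.25,0,0,-0.975,0,0,-0.25,0,0,-0.975,0,0,-0.25,0,0,-0.975,0,0,-0.25,0,0,-0.975,0,0,-0.25,0,0,-0.975,0,0,-0.25,0,0,-0.975,0,0,-0.25,0,0,-0.975,0,0,-0.25,0,0,-0.975,0,0,-0.25,0,0,-0.975,0,0,-0.25,0,0,-0.975,0,0,0,0,0,-0.975,0,0,0,0,0,-0.975])

```text
clock: 1.1
ee_pos: [0.1774, -0.5993, 0.315]
ee_rot: [0.0, 0.817, 0.576, -0.0]
ft_force: [-0.5, 0.6, 0.8]
width: 0.0951
finger_force: 0.0
```

>>> step_arm(series=[0,0,0,0,0,-0.975,0,0,0,0,0,-0.975,0,0,0,0,0,-0.975,0,0,0,0,0,-0.975])

```text
clock: 1.43
ee_pos: [0.1774, -0.5992, 0.3143]
ee_rot: [-0.0, 0.718, 0.696, 0.0]
ft_force: [0.3, -0.4, -0.7]
width: 0.0948
finger_force: 0.0
```

>>> step_arm(series=[0.74,0.9,0,0,0,0,0.74,0.9,0,0,0,0,0.74,0.9,0,0,0,0,0.74,0.9,0,0,0,0,0.74,0.9,0,0,0,0,0.74,0.9,0,0,0,0,0.74,0.9,0,0,0,0,0.74,0.9,0,0,0,0,0.74,0.9,0,0,0,0,0.74,0.9,0,0,0,0,0.74,0.9,0,0,0,0,0.74,0.9,0,0,0,0])

```text
clock: 2.43
ee_pos: [0.5758, -0.2938, 0.3144]
ee_rot: [-0.0, 0.719, 0.695, -0.0]
ft_force: [-0.8, -1.6, -0.0]
width: 0.0949
finger_force: 0.0
```

>>> step_arm(series=[0,0,0,0,0,0,0,0,0,0,0,0,0,0,0,0,0,0])

```text
clock: 2.68
ee_pos: [0.5742, -0.2955, 0.3142]
ee_rot: [-0.0, 0.719, 0.695, -0.0]
ft_force: [0.0, 1.1, 0.4]
width: 0.0949
finger_force: 0.0
```

Run:
```python
from h import *
c=cam("wrist"); cv2.imwrite("pics/w1.png",c["img"]); np.save("pics/w1.npy",c,allow_pickle=True)
s=status.get_state(); print(s["clock"],s["ee_pos"],s["ee_rot"],s["ft_force"],s["joint_positions"]); print(c["p"],proj(c,[.613,-.245,.1]),proj(c,s["ee_pos"]))
```

```text
2.7333 [ 0.57381366 -0.2960502   0.3144335 ] [-2.09232271e-04  7.19582752e-01  6.94406636e-01 -2.09063297e-04] [ 0.22439353 -0.0603711   0.24354459] [-5.78420997e-01  4.46719025e-01  1.36422395e+00 -3.23582618e-04
  1.33115083e+00 -5.42737825e-01]
[ 0.57595295 -0.2269128   0.48495797] [282.67997237 129.2341442 ] [254.07470524 229.75923633]
```

View pics/w1.png

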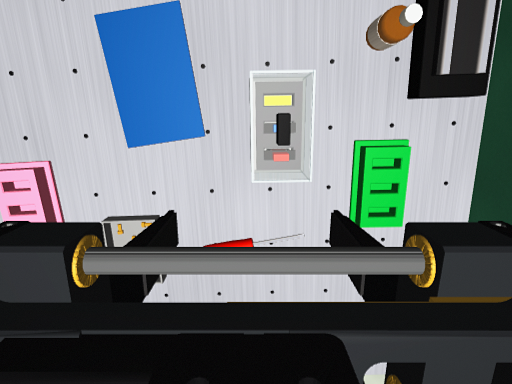

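Wrist view (right = +x, up = +y): cover with the knob at (283,129), pad at (278,100), mat at (150,74), green look-alike at (382,185). The picture agrees with the triangulated knob.

```bash
cat >> h.py <<'E'
def big(c,m,r):
    x0,y0,x1,y1=r; m=m[y0:y1,x0:x1].astype(np.uint8)
    n,l,st,ce=cv2.connectedComponentsWithStats(m); i=1+st[1:,4].argmax()
    pts=np.argwhere(l==i)[:,::-1].astype(np.float32)+[x0,y0]
    return pts.astype(np.float32),ce[i]+[x0,y0]
def rect(c,pts,z):
    P=np.array([onz(c,u,v,z)[:2] for u,v in pts],dtype=np.float32)*1000
    (x,y),(w,h),a=cv2.minAreaRect(P); 
    if w>h: w,h,a=h,w,a-90
    a=(a+90)%180-90  # angle of short side from world x
    return np.round([x,y,w,h,a],1)
E
python3 - <<'E'
from h import *
c=np.load("pics/w1.npy",allow_pickle=True).item(); hsv=cv2.cvtColor(c["img"],cv2.COLOR_BGR2HSV)
p,ce=big(c,c["img"].max(2)<60,(265,100,305,155)); print("knob",ce,rect(c,p,.1),onz(c,*ce,.1))
p,ce=big(c,cv2.inRange(hsv,(100,120,40),(125,255,255))>0,(80,0,230,160)); print("mat",ce,rect(c,p,.003))
p,ce=big(c,cv2.inRange(hsv,(22,80,90),(35,255,255))>0,(250,80,310,120)); print("pad",ce,rect(c,p,.010))
p,ce=big(c,cv2.inRange(hsv,(0,60,90),(8,255,255))>0,(260,145,300,170)); print("redtab",ce,rect(c,p,.081))
E
```

```text
knob [283.0049505  128.83168317] [ 6.128e+02 -2.445e+02  1.680e+01  3.950e+01 -3.000e-01] [ 0.61342669 -0.24450244  0.1       ]
mat [151.07106149  73.10995924] [ 419.1 -163.8  129.3  199.3    6.7]
pad [276.72908367 100.19521912] [ 613.3 -204.8   13.5   40.9   88. ]
redtab [280.37062937 156.0979021 ] [ 611.4 -282.9   12.6   20.9   88.9]
```

>>> step_arm(series=[0.165,0.117,0.6,0,0,0,0.165,0.117,0.6,0,0,0,0.165,0.117,0.6,0,0,0,0.165,0.117,0.6,0,0,0,0.165,0.117,0.6,0,0,0,0.165,0.117,0.6,0,0,0,0.165,0.117,0.6,0,0,0,0.165,0.117,0.6,0,0,0,0,0,0,0,0,0,0,0,0,0,0,0])

```text
clock: 3.57
ee_pos: [0.6129, -0.2449, 0.1224]
ee_rot: [-0.001, 0.72, 0.694, -0.0]
ft_force: [-0.4, -0.6, 0.5]
width: 0.0948
finger_force: 0.0
```

Run:
```python
from h import *
s=status.get_state(); print(s["clock"],s["ee_pos"],s["ee_rot"],s["ft_force"])
t=cam("top"); c=cam("wrist"); 
p,ce=big(c,c["img"].max(2)<60,(150,90,380,225)); print("knob?",ce,len(p),proj(c,[.613,-.2445,.1]))
```

```text
3.5667 [ 0.61286566 -0.24489796  0.12235301] [-8.25776265e-04  7.19724237e-01  6.94259455e-01 -3.87117598e-04] [-0.41384262 -0.57478012  0.53982977]
knob? [253.63558414 204.63558414] 933 [253.76061771 215.04456647]
```

>>> step_arm(series=[0,0,0.16,0,0,0,0,0,0.16,0,0,0,0,0,0.16,0,0,0,0,0,0.16,0,0,0,0,0,0.14,0,0,0])

```text
clock: 4.08
ee_pos: [0.6136, -0.244, 0.0907]
ee_rot: [-0.0, 0.719, 0.695, -0.0]
ft_force: [0.7, -0.9, 0.4]
width: 0.0949
finger_force: 0.0
```

>>> step_arm(series=[0,0,0,0,0,0,0,0,0,0,0,0,0,0,0,0,0,0,0,0,0,0,0,0,0,0,0,0,0,0,0,0,0,0,0,0,0,0,0,0,0,0,0,0,0,0,0,0,0,0,0,0,0,0,0,0,0,0,0,0], fingers=0)

```text
clock: 4.92
ee_pos: [0.6138, -0.244, 0.0915]
ee_rot: [0.0, 0.719, 0.695, -0.0]
ft_force: [0.0, 0.7, -0.0]
width: 0.0341
finger_force: 0.0
```

>>> step_arm(series=[0,0,0,0,0,0,0,0,0,0,0,0,0,0,0,0,0,0,0,0,0,0,0,0,0,0,0,0,0,0])

```text
clock: 5.33
ee_pos: [0.6138, -0.244, 0.0915]
ee_rot: [0.0, 0.719, 0.695, -0.0]
ft_force: [-0.5, 1.1, 0.2]
width: 0.0158
finger_force: 30.0
```

>>> step_arm(series=[0,0,-0.1,0,0,0,0,0,-0.15,0,0,0,0,0,-0.2,0,0,0,0,0,-0.25,0,0,0,0,0,-0.25,0,0,0,0,0,-0.25,0,0,0,0,0,-0.25,0,0,0,0,0,-0.25,0,0,0,0,0,-0.25,0,0,0,0,0,-0.25,0,0,0,0,0,-0.2,0,0,0,0,0,-0.1,0,0,0])

```text
clock: 6.33
ee_pos: [0.6141, -0.2441, 0.1929]
ee_rot: [0.001, 0.719, 0.695, 0.0]
ft_force: [-0.3, -0.2, -2.9]
width: 0.016
finger_force: 30.0
```

Run:
```python
from h import *
s=status.get_state(); print(s["clock"],s["ee_pos"],s["ee_rot"],s["ft_force"],s["width"],s["finger_force"])
c=cam("scene"); cv2.imwrite("pics/s2.png",c["img"])
```

```text
6.3333 [ 0.61406958 -0.24413193  0.19294504] [7.21749412e-04 7.19368465e-01 6.94628279e-01 2.12988076e-04] [-0.29378587 -0.18944119 -2.86544531] 0.015965180019626206 29.95617002248764
```

View pics/s2.png

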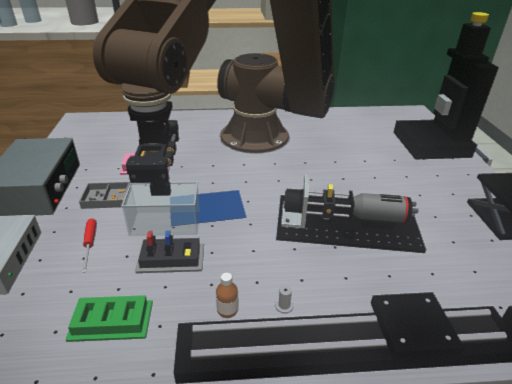

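The cover is held level at (162,210). The red and blue filters are still in the case and the yellow pad slot is empty. Now to the mat.

>>> step_arm(series=[0.074,-0.2,0,0,0,0,0.13,-0.35,0,0,0,0,0.185,-0.5,0,0,0,0,0.185,-0.5,0,0,0,0,0.185,-0.5,0,0,0,0,0.185,-0.5,0,0,0,0,0.185,-0.5,0,0,0,0,0.185,-0.5,0,0,0,0,0.185,-0.5,0,0,0,0,0.148,-0.4,0,0,0,0,0.111,-0.3,0,0,0,0,0.074,-0.2,0,0,0,0])

```text
clock: 7.38
ee_pos: [0.4166, -0.1629, 0.1911]
ee_rot: [-0.001, 0.719, 0.695, -0.0]
ft_force: [0.2, -0.7, -2.8]
width: 0.0158
finger_force: 30.0
```

>>> step_arm(series=[0,0,0.15,0,0,-0.3,0,0,0.25,0,0,-0.3,0,0,0.25,0,0,-0.3,0,0,0.25,0,0,-0.3,0,0,0.25,0,0,-0.3,0,0,0.25,0,0,-0.3,0,0,0.25,0,0,0,0,0,0.25,0,0,0,0,0,0.2,0,0,0,0,0,0.1,0,0,0])

```text
clock: 8.22
ee_pos: [0.4184, -0.1638, 0.1021]
ee_rot: [-0.001, 0.667, 0.745, -0.0]
ft_force: [0.6, 0.3, -2.0]
width: 0.0156
finger_force: 30.0
```

>>> step_arm(series=[0,0,0.08,0,0,0,0,0,0.08,0,0,0,0,0,0.08,0,0,0,0,0,0.06,0,0,0,0,0,0.03,0,0,0,0,0,0.03,0,0,0])

```text
clock: 8.72
ee_pos: [0.4185, -0.1639, 0.089]
ee_rot: [0.0, 0.668, 0.745, 0.0]
ft_force: [0.0, 0.4, -2.1]
width: 0.0161
finger_force: 30.0
```

>>> step_arm(series=[0,0,0.02,0,0,0,0,0,0.02,0,0,0])

```text
clock: 8.88
ee_pos: [0.4185, -0.1639, 0.0875]
ee_rot: [0.0, 0.668, 0.745, 0.0]
ft_force: [0.1, -0.6, -2.2]
width: 0.0156
finger_force: 30.0
```

>>> step_arm(series=[0,0,0.02,0,0,0,0,0,0.02,0,0,0,0,0,0.01,0,0,0])

```text
clock: 9.13
ee_pos: [0.4186, -0.1639, 0.0863]
ee_rot: [0.0, 0.668, 0.745, 0.0]
ft_force: [-5.0, 2.1, 23.3]
width: 0.0158
finger_force: 30.0
```

>>> step_arm(series=[0,0,-0.015,0,0,0])

```text
clock: 9.22
ee_pos: [0.4185, -0.1639, 0.0865]
ee_rot: [0.0, 0.668, 0.745, 0.0]
ft_force: [-0.8, 0.2, -1.7]
width: 0.0155
finger_force: 30.0
```

>>> step_arm(series=[0,0,0,0,0,0,0,0,0,0,0,0,0,0,0,0,0,0,0,0,0,0,0,0,0,0,0,0,0,0,0,0,0,0,0,0], fingers=0.6)

```text
clock: 9.72
ee_pos: [0.4185, -0.1639, 0.086]
ee_rot: [-0.0, 0.668, 0.745, -0.0]
ft_force: [1.3, -0.3, -0.5]
width: 0.0504
finger_force: 0.0
```

>>> step_arm(series=[0,0,-0.2,0,0,0,0,0,-0.4,0,0,0,0,0,-0.6,0,0,0,0,0,-0.8,0,0,0,0,0,-0.8,0,0,0,0,0,-0.8,0,0,0,0,0,-0.8,0,0,0,0,0,-0.4,0,0,0,0,0,0,0,0,0])

```text
clock: 10.47
ee_pos: [0.4193, -0.1642, 0.282]
ee_rot: [0.003, 0.667, 0.745, 0.001]
ft_force: [0.7, -0.0, -0.1]
width: 0.057
finger_force: 0.0
```

Run:
```python
from h import *
s=status.get_state(); print(s["clock"],s["ee_pos"],s["ee_rot"],s["ft_force"],s["width"],s["finger_force"])
c=cam("wrist"); t=cam("scene")
im=np.zeros((384,800,3),np.uint8); im[:,:512]=c["img"]; im[:216,512:]=cv2.resize(t["img"][150:270,120:280],(288,216)); cv2.imwrite("pics/w3.png",im)
np.save("pics/w3.npy",c,allow_pickle=True); print(proj(c,[.502,.15,.11]))
```

```text
10.4667 [ 0.41926213 -0.16423751  0.28199236] [3.18754414e-03 6.67494573e-01 7.44607554e-01 6.52511911e-04] [ 0.74152765 -0.04695909 -0.07794094] 0.05697881221075098 0.0
[ 376.03042418 -140.56496502]
```

View pics/w3.png

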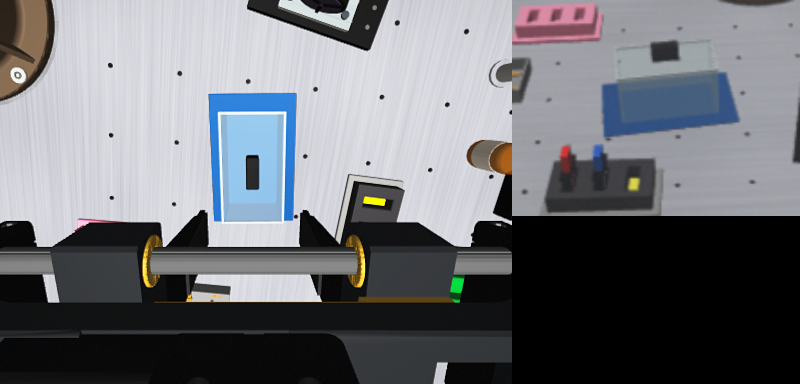

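The cover stands knob up on the mat (wrist px (252,172)). The case is open with red, blue and the yellow pad visible. Next I hover near the bench tab.

>>> step_arm(series=[0,0,0,0,0,0.8,0,0,0,0,0,0.8,0,0,0,0,0,0.8,0,0,0,0,0,0.8,0.4,0.04,0,0,0,0,0.8,0.07,0,0,0,0,0.8,0.07,0,0,0,0,0.9,0.07,0,0,0,0,0.9,0.07,0,0,0,0,0.9,0.07,0,0,0,0,0.8,0.07,0,0,0,0,0.6,0.06,0,0,0,0], fingers=0.7)

```text
clock: 11.57
ee_pos: [0.4743, 0.0769, 0.2766]
ee_rot: [-0.001, 0.757, 0.654, -0.001]
ft_force: [0.8, -0.7, -0.1]
width: 0.0664
finger_force: 0.0
```

>>> step_arm(series=[0,0,0,0,0,0,0,0,0,0,0,0,0,0,0,0,0,0])

```text
clock: 11.82
ee_pos: [0.4743, 0.0742, 0.277]
ee_rot: [-0.001, 0.757, 0.653, -0.001]
ft_force: [-0.3, 0.3, -0.3]
width: 0.0661
finger_force: 0.0
```

Run:
```python
from h import *
s=status.get_state(); print(s["clock"],s["ee_pos"],s["ee_rot"],s["ft_force"],s["width"])
c=cam("wrist"); cv2.imwrite("pics/w4.png",c["img"]); np.save("pics/w4.npy",c,allow_pickle=True)
hsv=cv2.cvtColor(c["img"],cv2.COLOR_BGR2HSV)
print(c["p"],proj(c,[.502,.15,.11]))
for b in blobs(c,(22,100,80),(35,255,255),30): print(b,onz(c,*b[1],.113))
```

```text
11.8167 [0.47426693 0.07418971 0.2769939 ] [-5.58761781e-04  7.56988285e-01  6.53427593e-01 -8.97792764e-04] [-0.29636718  0.27381176 -0.26606449] 0.06612783182089205
[0.48379736 0.14214405 0.44772024] [269.10788263 106.02618907]
(np.int32(206), array([267.4, 106.1]), ((267.0, 106.0), (10.0, 20.0), 90.0)) [0.49995714 0.15012947 0.113     ]
(np.int32(143), array([379.2, 268.3]), ((378.99383544921875, 266.74273681640625), (7.00404167175293, 39.19569778442383), 4.635463714599609)) [ 0.6137532  -0.06747868  0.113     ]
(np.int32(142), array([127.6, 268.1]), ((128.00289916992188, 267.2024841308594), (38.27977752685547, 6.923225402832031), 85.36454010009766)) [ 0.29697865 -0.02066789  0.113     ]
```

View pics/w4.png

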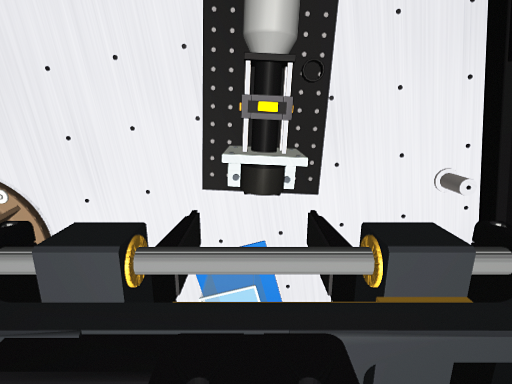

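Wrist view: the tab is at (267,106), in the holder between the bracket (265,157) and the camera mount plate (268,57). It agrees with the prediction of (269,106). Now the bench yaw.

Run:
```python
from h import *
c=np.load("pics/w4.npy",allow_pickle=True).item(); hsv=cv2.cvtColor(c["img"],cv2.COLOR_BGR2HSV); g=c["img"].max(2)
L=[];Rr=[]
for v in range(5,180,3):
    xs=np.where(g[v,180:345]<90)[0]+180; L.append(onz(c,xs[0],v,.012)[:2]); Rr.append(onz(c,xs[-1],v,.012)[:2])
B=[]
for u in range(208,235,2): ys=np.where(g[120:205,u]<90)[0]+120; B.append(onz(c,u,ys[-1],.012)[:2])
for u in range(292,316,2): ys=np.where(g[120:205,u]<90)[0]+120; B.append(onz(c,u,ys[-1],.012)[:2])
for n,P in(("L",L),("R",Rr),("B",B)):
    l=cv2.fitLine(np.array(P,np.float32),cv2.DIST_HUBER,0,.001,.001).ravel(); print(n,l, np.degrees(np.arctan2(l[1],l[0])))
p,ce=big(c,cv2.inRange(hsv,(22,60,60),(35,255,255))>0,(240,90,300,125)); print("tab",ce,rect(c,p,.113),p.min(0),p.max(0))
```

```text
L [0.18782045 0.98220336 0.41479644 0.17572287] 79.17438
R [0.1931055  0.981178   0.59298265 0.162946  ] 78.86592
B [ 0.98132193 -0.19237278  0.4748386   0.02971464] -11.0912895
tab [267.37864078 106.08252427] [499.6 150.3  10.7  22.2  81.6] [257. 101.] [277. 111.]
```

>>> step_arm(series=[0,0,0,0,0,0.57,0.4,0.053,0,0,0,0,0.5,0.066,0,0,0,0,0.5,0.066,0,0,0,0,0.4,0.053,0,0,0,0,0.195,0.027,0.3,0,0,0,0,0,0.6,0,0,0,0,0,0.7,0,0,0,0,0,0.7,0,0,0,0,0,0.6,0,0,0,0,0,0.5,0,0,0,0,0,0.4,0,0,0])

```text
clock: 12.87
ee_pos: [0.4999, 0.1494, 0.1242]
ee_rot: [-0.0, 0.772, 0.635, -0.001]
ft_force: [0.8, 0.3, 0.2]
width: 0.0665
finger_force: 0.0
```

>>> step_arm(series=[0,0,0,0,0,0,0,0,0,0,0,0])

```text
clock: 13.03
ee_pos: [0.5003, 0.1498, 0.1257]
ee_rot: [-0.0, 0.772, 0.635, -0.001]
ft_force: [-0.1, 0.2, -0.7]
width: 0.0665
finger_force: 0.0
```

Run:
```python
from h import *
s=status.get_state(); print(s["clock"],s["ee_pos"],s["ee_rot"],s["ft_force"],s["width"])
q=s["ee_rot"]; print(np.degrees(2*np.arctan2(q[2],q[1]))); Rt=rot(q)
print("to tab (tool mm)",1000*Rt.T@(np.array([.500,.1505,.0905])-s["ee_pos"]))
c=cam("wrist")
for b in blobs(c,(22,100,60),(35,255,255),20): print(b[0],b[1],b[2])
print(proj(c,[.5,.1505,.113]))
```

```text
13.0333 [0.50031857 0.14979474 0.12571722] [-3.56050455e-04  7.72277733e-01  6.35284497e-01 -7.64112562e-04] [-0.06526652  0.15300781 -0.65396293] 0.06646980968330984
78.88221000874876
to tab (tool mm) [ 0.65622306 -0.39502647 35.21738822]
841 [254.6 215.9] ((254.5, 215.5), (25.0, 33.0), 90.0)
149 [127.6 267.6] ((127.99242401123047, 266.7374572753906), (39.19384002685547, 6.952052116394043), 85.48600769042969)
151 [379.2 267.8] ((379.03411865234375, 266.7460021972656), (7.08485746383667, 39.19569778442383), 4.635463237762451)
[254.13579901 220.45867854]
```

>>> step_arm(series=[0.01,-0.01,0.15,0,0,0,0,0,0.2,0,0,0,0,0,0.2,0,0,0,0,0,0.15,0,0,0,0,0,0.1,0,0,0,0,0,0.05,0,0,0,0,0,0.025,0,0,0])

```text
clock: 13.67
ee_pos: [0.5, 0.1512, 0.0905]
ee_rot: [-0.0, 0.772, 0.636, -0.0]
ft_force: [0.4, 0.1, 0.7]
width: 0.0662
finger_force: 0.0
```

>>> step_arm(series=[0,0,0,0,0,0,0,0,0,0,0,0,0,0,0,0,0,0,0,0,0,0,0,0,0,0,0,0,0,0,0,0,0,0,0,0,0,0,0,0,0,0,0,0,0,0,0,0,0,0,0,0,0,0,0,0,0,0,0,0], fingers=0)

```text
clock: 14.5
ee_pos: [0.5007, 0.1512, 0.0912]
ee_rot: [0.0, 0.772, 0.636, 0.001]
ft_force: [3.1, 0.1, 0.7]
width: 0.0219
finger_force: 30.0
```

>>> step_arm(series=[0,0,-0.03,0,0,0,0,0,-0.03,0,0,0,0,0,-0.03,0,0,0,0,0,-0.03,0,0,0,0,0,-0.04,0,0,0,0,0,-0.06,0,0,0])

```text
clock: 15.0
ee_pos: [0.5001, 0.1512, 0.0999]
ee_rot: [0.0, 0.772, 0.636, -0.0]
ft_force: [4.6, -0.8, -5.8]
width: 0.0222
finger_force: 30.0
```

>>> step_arm(series=[0,0,-0.1,0,0,0,0,0,-0.15,0,0,0,0,0,-0.2,0,0,0,0,0,-0.2,0,0,0,0,0,-0.2,0,0,0,0,0,-0.2,0,0,0,0,0,-0.3,0,0,0,0,0,-0.3,0,0,0,0,0,-0.3,0,0,0,0,0,-0.3,0,0,0,0,0,-0.3,0,0,0,0,0,-0.2,0,0,0])

```text
clock: 16.0
ee_pos: [0.4999, 0.1513, 0.2115]
ee_rot: [0.0, 0.772, 0.636, 0.0]
ft_force: [0.9, 0.2, 0.0]
width: 0.0215
finger_force: 30.0
```

Run:
```python
from h import *
s=status.get_state(); print(s["ee_pos"])
t=cam("top"); c=cam("scene"); w=np.load("pics/w3.npy",allow_pickle=True).item()
im=np.zeros((560,800,3),np.uint8); im[:,:400]=cv2.resize(c["img"][120:260,265:365],(400,560)); im[:300,400:]=cv2.resize(w["img"][150:260,310:457],(400,300)); im[300:560,400:]=cv2.resize(t["img"][140:185,280:349],(400,260)); cv2.imwrite("pics/mix5.png",im)
for n,k in(("top",t),("scene",c),("w3",w)):
    for b in blobs(k,(22,60,60),(36,255,255),8): print(n,b[0],b[1],onz(k,*b[1],.010).round(4))
    for b in blobs(k,(0,150,60),(8,255,255),8): print(n,"red",b[0],b[1],onz(k,*b[1],.081).round(4))
```

```text
[0.49985561 0.15133527 0.21146454]
top 82 [68.6 83.8] [0.8825 0.5343 0.01  ]
top 92 [296.9 164.5] [ 0.6172 -0.207   0.01  ]
top red 38 [324.8 160.4] [ 0.6116 -0.2831  0.081 ]
top red 164 [376.5 194.2] [ 0.5097 -0.4333  0.081 ]
top red 13 [419.2 233.8] [ 0.3935 -0.5519  0.081 ]
scene 176 [479.1  17. ] [-1.9007  1.9308  0.01  ]
scene 52 [187.1 251.8] [ 0.6051 -0.2062  0.01  ]
scene red 23 [406.6 205.5] [0.5504 0.3323 0.081 ]
scene red 19 [ 55.9 200.4] [ 0.477  -0.5298  0.081 ]
scene red 220 [ 89.4 231.5] [ 0.6008 -0.4173  0.081 ]
scene red 26 [149.  234.3] [ 0.6185 -0.2834  0.081 ]
w3 173 [373.9 200.5] [ 0.6173 -0.2059  0.01  ]
w3 10 [145.5 250.2] [ 0.2587 -0.3306  0.01  ]
w3 8 [144.5 254.5] [ 0.2572 -0.3386  0.01  ]
w3 111 [362.  270.2] [ 0.623 -0.329  0.01 ]
w3 89 [144.7 271.6] [ 0.2581 -0.3703  0.01  ]
```

View pics/mix5.png

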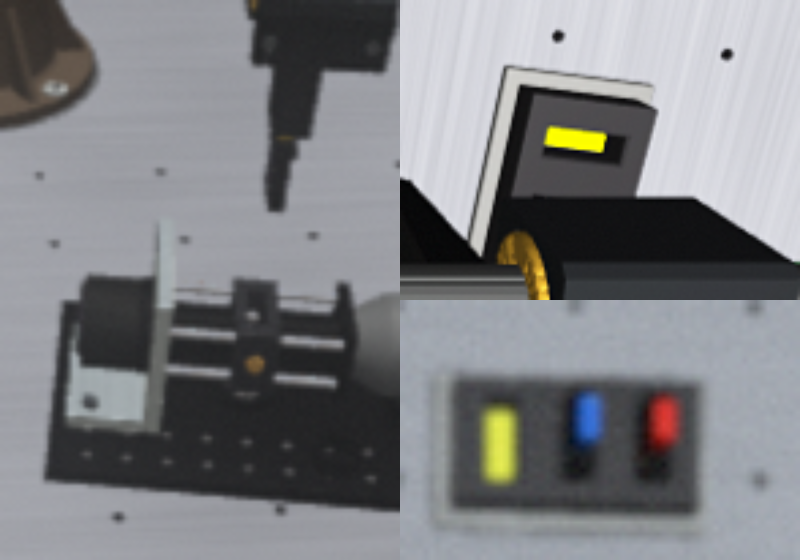

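Holder is empty (crop (253,310)) and its rods are untouched. The cassette hangs under the fingers with its foot at crop (275,210). In the case the free slot is on the left, with blue in the middle and red on the right. I'll carry it high to hover before the slot.

>>> step_arm(series=[0,0,0,0,0,-0.53,0,0,0,0,0,-0.53,0,0,0,0,0,-0.53,0,0,0,0,0,-0.53,-0.3,0.086,0,0,0,0,-0.5,0.143,0,0,0,0,-0.8,0.228,0,0,0,0,-0.9,0.257,0,0,0,0,-0.9,0.257,0,0,0,0,-0.9,0.257,0,0,0,0,-0.9,0.257,0,0,0,0,-0.9,0.257,0,0,0,0])

```text
clock: 17.1
ee_pos: [0.5639, -0.0969, 0.2094]
ee_rot: [-0.0, 0.716, 0.698, -0.0]
ft_force: [1.8, 0.2, -0.9]
width: 0.0219
finger_force: 30.0
```

>>> step_arm(series=[-0.9,0.257,0,0,0,0,-0.9,0.257,0,0,0,0,-0.9,0.257,0,0,0,0,-0.8,0.228,0,0,0,0,-0.6,0.171,0,0,0,0,-0.4,0.114,0,0,0,0,-0.23,0.066,0,0,0,0,0,0,0,0,0,0,0,0,0,0,0,0,0,0,0,0,0,0])

```text
clock: 17.93
ee_pos: [0.6135, -0.2837, 0.2097]
ee_rot: [-0.0, 0.715, 0.699, -0.0]
ft_force: [0.7, -0.1, -0.1]
width: 0.0216
finger_force: 30.0
```

Run:
```python
from h import *
s=status.get_state(); print(s["clock"],s["ee_pos"],s["width"]); q=s["ee_rot"]; print(np.degrees(2*np.arctan2(q[2],q[1])))
w=cam("wrist"); c=cam("scene"); np.save("pics/w6.npy",w,allow_pickle=True); np.save("pics/s6.npy",c,allow_pickle=True)
print("pad exp",proj(w,[.613,-.205,.01])); e=s["ee_pos"]
for k in(w,c): print("tcp,foot exp",proj(k,e),proj(k,e-[0,0,.0492]))
f=proj(c,e-[0,0,.02]).astype(int); print(f)
im=np.zeros((384,800,3),np.uint8); im[:,:512]=w["img"]; x0=f[0]-36;y0=f[1]-40; im[:320,512:]=cv2.resize(c["img"][y0:y0+80,x0:x0+72],(288,320)); cv2.imwrite("pics/w6.png",im); print(x0,y0)
for b in blobs(w,(22,100,80),(36,255,255),30): print(b[0],b[1],b[2],onz(w,*b[1],.01).round(4))
```

```text
17.9333 [ 0.61352026 -0.28372934  0.20972313] 0.021617819685563446
88.69966632551022
pad exp [252.17612348 107.44820446]
tcp,foot exp [254.61599408 228.72306153] [254.38799828 205.31784482]
tcp,foot exp [140.34436577 185.14101502] [143.90153712 204.36460364]
[141 193]
105 153
487 [252.9 106.5] ((252.5, 106.5), (13.0, 35.0), 90.0) [ 0.6139 -0.2039  0.01  ]
947 [253.3 234.4] ((253.0, 234.0), (24.0, 40.0), 90.0) [ 0.6105 -0.3721  0.01  ]
102 [297.2 269.8] ((297.28192138671875, 269.542724609375), (3.5980021953582764, 33.04831314086914), 1.9091522693634033) [ 0.6711 -0.4271  0.01  ]
92 [209.6 271.5] ((209.7119598388672, 272.0110778808594), (28.133047103881836, 3.651146650314331), 87.79740142822266) [ 0.5475 -0.4269  0.01  ]
```

View pics/w6.png

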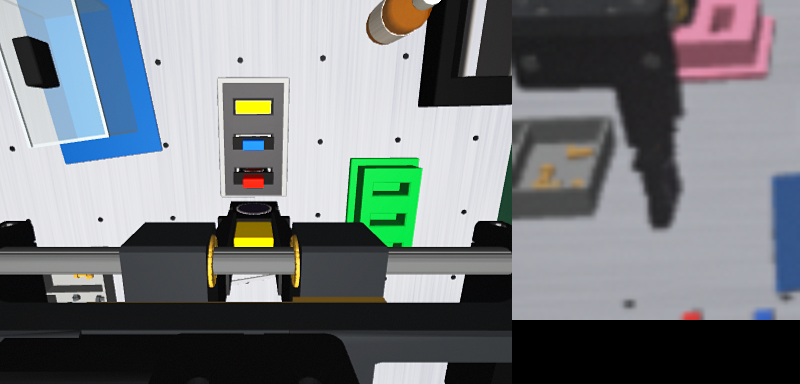

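Wrist view: pad at (253,106), blue at (253,145), red at (253,183), cassette in the grip below. I'll check numerically that it hangs upright.

Run:
```python
from h import *
c=np.load("pics/s6.npy",allow_pickle=True).item(); e=np.array([.6135,-.2837,.2097]); a=np.radians(-1.3)
X=np.array([np.cos(a),np.sin(a),0]);Y=np.array([-np.sin(a),np.cos(a),0])
for z in(-.049,-.035,-.02,-.012): 
    ps=[proj(c,e+X*.018+Y*y+[0,0,z]) for y in(-.005,.005)]; print(z,np.round(ps,1).tolist())
print("tab/finger at z+.02",[proj(c,e+X*.018+Y*y+[0,0,.02]).round(1).tolist() for y in(-.01,.01)])
g=c["img"].max(2)
for v in range(166,214,3):
    xs=np.where(g[v,126:160]<75)[0]+126; print(v,xs.min() if len(xs) else None,xs.max() if len(xs) else None)
```

```text
-0.049 [[140.0, 209.6], [144.9, 209.5]]
-0.035 [[138.9, 204.2], [143.9, 204.1]]
-0.02 [[137.8, 198.3], [142.8, 198.2]]
-0.012 [[137.2, 195.1], [142.2, 195.0]]
tab/finger at z+.02 [[132.1, 182.0], [142.3, 181.8]]
166 126 145
169 126 145
172 126 145
175 131 146
178 132 146
181 132 146
184 126 144
187 128 144
190 128 144
193 127 144
196 126 145
199 126 146
202 139 145
205 139 144
208 140 143
211 None None
```

>>> step_arm(series=[0.2,-0.005,0,0,0,0,0.4,-0.009,0,0,0,0,0.5,-0.011,0,0,0,0,0.5,-0.01,0,0,0,0,0.3,-0.005,0,0,0,0,0.09,0,0,0,0,0,0,0,0,0,0,0,0,0,0,0,0,0])

```text
clock: 18.7
ee_pos: [0.6142, -0.2051, 0.21]
ee_rot: [0.0, 0.715, 0.699, -0.0]
ft_force: [-0.2, -0.8, -0.5]
width: 0.0218
finger_force: 30.0
```

>>> step_arm(series=[0,0,0.2,0,0,0,0,0,0.4,0,0,0,0,0,0.4,0,0,0,0,0,0.4,0,0,0,0,0,0.4,0,0,0,0,0,0.4,0,0,0,0,0,0.4,0,0,0,0,0,0.2,0,0,0,0,0,0.1,0,0,0,0,0,0,0,0,0,0,0,0,0,0,0])

```text
clock: 19.62
ee_pos: [0.6143, -0.2055, 0.0942]
ee_rot: [0.0, 0.715, 0.699, 0.0]
ft_force: [-0.4, -0.5, 0.4]
width: 0.0216
finger_force: 30.0
```

Run:
```python
from h import *
s=status.get_state(); print(s["clock"],s["ee_pos"],s["width"],s["ft_force"]); q=s["ee_rot"]; print(np.degrees(2*np.arctan2(q[2],q[1])))
w=cam("wrist"); c=cam("scene"); t=cam("top"); e=s["ee_pos"]
im=np.zeros((480,800,3),np.uint8); f=proj(c,[.613,-.22,.05]).astype(int); im[:,:400]=cv2.resize(c["img"][f[1]-36:f[1]+36,f[0]-30:f[0]+30],(400,480),interpolation=cv2.INTER_CUBIC)
im[:300,400:]=cv2.resize(w["img"][130:280,155:355],(400,300)); cv2.imwrite("pics/f7.png",im)
```

```text
19.6167 [ 0.61425719 -0.20545879  0.09418916] 0.02155640235298667 [-0.37179488 -0.46443189  0.35748038]
88.66180404299043
```

View pics/f7.png

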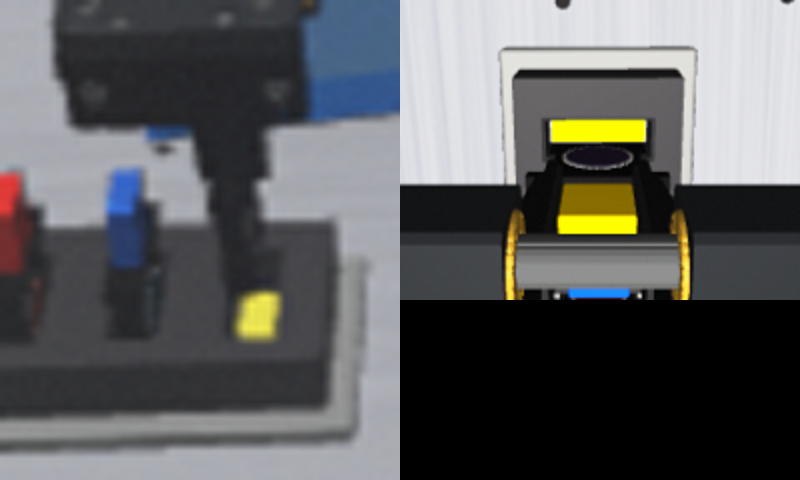

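Scene crop: the cassette foot is just over the slot, with the pad at (258,315). The wrist view shows it centred in x. I'll shift 1.2 mm in y, then lower in stages.

>>> step_arm(series=[0.03,-0.01,0,0,0,0,0,0,0.1,0,0,0,0,0,0.1,0,0,0,0,0,0.1,0,0,0,0,0,0.1,0,0,0,0,0,0.08,0,0,0])

```text
clock: 20.27
ee_pos: [0.6135, -0.2038, 0.0739]
ee_rot: [-0.0, 0.715, 0.699, -0.0]
ft_force: [0.0, -1.1, -1.7]
width: 0.0217
finger_force: 30.0
```

>>> step_arm(series=[0,0,0.08,0,0,0,0,0,0.08,0,0,0,0,0,0.06,0,0,0,0,0,0.05,0,0,0])

```text
clock: 20.6
ee_pos: [0.6137, -0.2039, 0.0635]
ee_rot: [-0.0, 0.715, 0.699, -0.0]
ft_force: [-0.2, -0.1, -1.3]
width: 0.0218
finger_force: 30.0
```

Foot is 14 mm inside the slot with no side force. About 4 mm remain.

>>> step_arm(series=[0,0,0.04,0,0,0,0,0,0.03,0,0,0,0,0,0.02,0,0,0])

```text
clock: 20.85
ee_pos: [0.6137, -0.2039, 0.0601]
ee_rot: [0.0, 0.715, 0.699, -0.0]
ft_force: [-0.7, -0.3, -0.8]
width: 0.0222
finger_force: 30.0
```

>>> step_arm(series=[0,0,0.015,0,0,0,0,0,0.01,0,0,0])

```text
clock: 21.02
ee_pos: [0.6137, -0.2039, 0.0593]
ee_rot: [0.0, 0.715, 0.699, 0.0]
ft_force: [0.8, -0.4, -0.7]
width: 0.0215
finger_force: 30.0
```

>>> step_arm(series=[0,0,0.012,0,0,0,0,0,0.012,0,0,0])

```text
clock: 21.18
ee_pos: [0.6139, -0.204, 0.0591]
ee_rot: [0.0, 0.715, 0.699, 0.0]
ft_force: [-2.4, 1.2, 11.5]
width: 0.0216
finger_force: 30.0
```

>>> step_arm(series=[0,0,-0.01,0,0,0,0,0,0,0,0,0,0,0,0,0,0,0,0,0,0,0,0,0,0,0,0,0,0,0,0,0,0,0,0,0], fingers=0.55)

```text
clock: 21.68
ee_pos: [0.6137, -0.2039, 0.0586]
ee_rot: [-0.0, 0.715, 0.699, -0.0]
ft_force: [-0.3, 1.5, 0.3]
width: 0.0512
finger_force: 0.0
```

>>> step_arm(series=[0,0,-0.1,0,0,0,0,0,-0.2,0,0,0,0,0,-0.4,0,0,0,0,0,-0.6,0,0,0,0,0,-0.8,0,0,0,0,0,-0.8,0,0,0,0,0,-0.8,0,0,0,0,0,-0.4,0,0,0,-0.5,0,0,0,0,0,-0.9,0,0,0,0,0,-0.5,0,0,0,0,0,0,0,0,0,0,0])

```text
clock: 22.68
ee_pos: [0.6115, -0.2833, 0.2234]
ee_rot: [0.001, 0.716, 0.698, -0.0]
ft_force: [0.7, -0.5, 0.1]
width: 0.0524
finger_force: 0.0
```

Run:
```python
from h import *
s=status.get_state(); print(s["clock"],s["ee_pos"],s["ft_force"])
w=cam("wrist"); t=cam("top"); c=cam("scene")
for n,k in(("w",w),("top",t),("scene",c)):
    for nm,lo,hi in(("yel",(22,100,60),(36,255,255)),("blue",(100,140,60),(125,255,255)),("red",(0,150,60),(8,255,255))):
        for b in blobs(k,lo,hi,12):
            P=onz(k,*b[1],.081)
            if abs(P[0]-.613)<.04 and abs(P[1]+.24)<.08: print(n,nm,b[0],b[1],b[2][1],P.round(4))
    for z in((.6137,-.2047,.081),(.6118,-.2847,.081)): print(" exp",proj(k,z).round(1))
p,ce=big(t,t["img"].max(2)<60,(270,212,300,235)); print("cover knob",onz(t,*ce,.1),len(p))
```

```text
22.6833 [ 0.61149019 -0.28333374  0.22337644] [ 0.68799025 -0.5349358   0.13024021]
w yel 245 [253.5 105.2] (11.0, 21.0) [ 0.613  -0.2042  0.081 ]
w blue 228 [254.1 143. ] (10.0, 20.0) [ 0.6127 -0.2431  0.081 ]
w red 257 [254.5 178.1] (12.0, 19.0) [ 0.6121 -0.2813  0.081 ]
 exp [254.1 105.7]
 exp [254.3 181.1]
 exp [298.6 159.5]
 exp [325.3 160.3]
scene yel 70 [184.9 236.4] (14.0, 4.0) [ 0.6305 -0.2036  0.081 ]
scene blue 43 [167.1 236.4] (13.0, 4.0) [ 0.6281 -0.2427  0.081 ]
scene red 28 [149.  234.5] (3.4785051345825195, 8.221921920776367) [ 0.6192 -0.2833  0.081 ]
 exp [184.9 231.4]
 exp [148.8 232.3]Traceback (most recent call last):
  File "<stdin>", line 10, in <module>
  File "h.py", line 24, in big
    n,l,st,ce=cv2.connectedComponentsWithStats(m); i=1+st[1:,4].argmax()
                                                       ~~~~~~~~~~~~~~~^^
ValueError: attempt to get argmax of an empty sequence
```

The yellow tab is in line with blue and red at the same height. The cover was on the mat in the last view, and nothing is touching.

```bash
python3 -c "
from h import *
print(workorder.finish_job())"
```

```text
the job is handed in; nothing more can be done
None
```

The job is handed in at about 23 s of the 51 s: the cover stands knob up on the mat, and the yellow-tabbed cassette is upright and fully down in the free slot of the open case, with no bumps felt on the way (the verdict was not shown to me).

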